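Send a balm tin through the spring-flap chute

TASK

With one fingertip press down the bar beside the chute so that its spring flap swings open, and while that finger keeps the flap open push the round tin lying in the lane under the flap with the other fingertip, until it slides down into the catch tray; only then let the bar go so that the flap shuts again. Only push the tin along, never lift it, do not ram it against the flap, and leave all the other tins, bottles and tools where they are.

Things in the scene. Friction and masses are not known exactly. Their poses are not given: they have to be found in the camera images.
- chute: fixed metal tin chute on a wooden foot. Origin on the table right below the shut flap, on the lane's centre line; x along the lane into the chute (the way the tin goes), y left of that, z up. All chute x, y, z (mm) below are in this frame. Level deck at z 80, x -170 to -8; lane 58 wide between rails 4 thick, 8 high; a ledge goes on to y -85. Smooth: the tin slides easily
- deck_end (a point): end of the level deck, on the centre line at chute x -8, z 80. From here a slippery slide falls 25 degrees to x 100; the tin goes down it by itself once its middle is past this point
- tray (a point): middle of the catch tray's floor, chute x 145, z 30: the tray spans x 100 to 189, 58 wide, walls to z 65, open at the top
- hinge (a point): middle of the flap's hinge axis, chute x 0, y 0, z 140; the axis runs along y. Carried by two upright cheeks 4 mm thick at y = +-31, x -6 to 69, up to z 145, joined by a clear strip on top at x 39 to 69
- flap (a joint): opening angle of the spring flap in rad, 0 = shut (hanging), at most 1.35. Metal flap 56 mm wide; shut, its lower edge is 3 mm above the deck. It opens inwards only (lower edge to +x and up); from 0.8 rad the tin passes clear below. The spring shuts it when let go
- bar_foot (a point): lower end of the press bar, mid-width, upper face; chute x -24, y 59, z 116 with the flap shut. The bar is one piece with the flap, outside the chute on its +y side: a straight flat steel strip 160 long, 34 wide (y 42 to 76), 4 thick, running from here to bar_end. Free air below it. Its upper face stays 33 mm from the hinge axis
- bar_end (a point): free end of the press bar, mid-width, upper face; chute x -137, y 59, z 230 with the flap shut (bar slanting up towards -x at 45 degrees). Pressed from above with 1 to 6 N it goes down and opens the flap: a tip on it at z 86 and x -120 gives about 0.95 rad, at x -60 about 1.1, at x -30 about 1.27; it may slide along the bar
- tin_center (a point): centre (half-way up) of the round flat aluminium tin to be sent, 50 mm across, 18 mm high, 60 g, lying flat in the lane before the flap, its top 98 mm above the table
- spare_tin: same kind of tin, standing on the table beside the chute's -y side; not to be moved. Origin: centre of its underside
- jar: small amber jar with black lid, 39 mm across, 38 mm high, on the ledge of the deck; not to be moved. Origin: centre of its underside
- bottle_a: amber dropper bottle, 33 mm across, 100 mm high, on the table; not to be moved. Origin: centre of its underside
- bottle_b: amber dropper bottle with black dropper, 33 mm across, 100 mm high, on the table; not to be moved. Origin: centre of its underside
- bottle_c: blue dropper bottle, 46 mm across, 125 mm high, on the table; not to be moved. Origin: centre of its underside
- beaker: glass cup, 60 mm across, 70 mm high, on the table; not to be moved. Origin: centre of its underside
- spatula: spatula lying on the table, 170 mm long along its x; not to be moved

How it is judged:
On the way, in this order (a step that is already met when the one before it is completed fails the run):
1. a finger holds the flap open (0.8 rad or more) while the tin still lies before it (value of joint flap above 0.8 rad and contact force between the fingers and flap above 0.2 N and x of tin_center in the frame of chute below -0.02 m), for 0.15 s.
2. the tin has gone under the flap while a finger still holds the flap open (value of joint flap above 0.8 rad and contact force between the fingers and flap above 0.2 N and x of tin_center in the frame of chute above 0.005 m), for 0.05 s.
At the end, for the whole second after the job is handed in: the tin lies at rest in the catch tray behind the flap (its centre at least 85 mm past the flap, inside the tray's walls), and the flap is shut to within 0.08 rad (x of tin_center in the frame of chute between 0.085 and 0.19 m and y of tin_center in the frame of chute between -0.033 and 0.033 m and height (world z) of tin_center below 0.065 m and linear speed of tin below 0.02 m/s and value of joint flap below 0.08 rad); the robot touches nothing.
It fails at once if the tin is lifted (more than 20 mm off the deck) (height (world z) of tin_center above 0.109 m).
It fails at once if the tin is rammed against the flap (more than 3 N) (contact force between tin and flap above 3 N).
It fails at once if another tin, the jar, a bottle, the cup or the spatula is moved more than 25 mm (distance of any of spare_tin, jar, bottle_a, bottle_b, bottle_c, beaker, spatula from where it was at the start of the episode above 0.025 m).
It also fails if it takes over 42 s, if anything falls off the work surface, if the arm or the gripper's body presses on something with over 40 N, if the wrist force passes 120 N, or if a joint passes its speed limit or range.

ROBOT

A 6-joint arm with a two-finger parallel gripper is mounted at the origin on the work surface. World frame = base frame: x ahead of the robot, y to its left, z up, the work surface at z = 0. Lengths are in m, angles in rad, forces in N, time in s.
With the tool pointing down it reaches from about 0.425 to 0.95 m from the base axis. Payload 3.5 kg.
Tool frame: the origin (TCP) lies on the centre line of the jaws, within the pads' length; the fingertips stand 14 mm ahead of it and the grasp point (between the pads) lies 5 mm behind it (tips_ahead is the distance from the TCP to the fingertips, in m); y points along the fingers, z is the direction in which the jaws open and shut, and the axes are right-handed (so a half turn about y gives the same grasp; the last joint's range is limited). The gripper opens to 85 mm and grips with 20 to 120 N. Pads are 22 mm wide; open, the fingers measure 114 mm over their backs; the gripper's body (76 mm by 85 mm) begins 54 mm behind the grasp point. The pads swing forward as they close: fully open they stand 13 mm farther back than shut.
Start: joints at [0.965, 0.286, 1.577, -0, 1.279, -0.15], TCP at [0.297, 0.606, 0.245] pointing down, gripper open.
Joint ranges: [-2.77, 2.77], [-0.9, 2.22], [0.21, 2.48], [-1.53, 4.67], [0.24, 2.81], [-2.84, 2.84]. Speed limits (rad/s): [2.79, 2.79, 3.14, 3.14, 3.14, 3.14].

INTERFACE

Orientations are given as a unit quaternion [x, y, z, w].
In Python, from plant import get_state, read_camera, sign_off, tips_ahead gives the robot as it stands.
- The arm moves only by the tool send_rows, never from a script. Its argument "plan" is a list of rows, each a list of 2 entries, a list of its own where there are three numbers: the shift along the tool's x, y, z in units of 12 cm (1.0 is 12 cm), then the turn, a rotation vector about the tool's x, y, z in units of 360 degrees (1.0 is 360 degrees). In form: [[[tx, ty, tz], [rx, ry, rz]], ...]. A call has 1 to 12 rows; each row shifts and turns the commanded pose from where the row before left it, along the tool's axes as they then stand; what a row does not reach is not made up. A row lasts 1/10 s, in which the tool goes at most 50 mm and 8.59 degrees, less where a joint would pass 70% of its speed; a pose out of reach is approached as far as the arm can. A call with a number of a shift or a turn outside -1 to 1 is refused whole. A call with a gripper value outside its range is refused whole. "gripper" is the closure, from 0 (fully open) to 1 (shut), set as the call begins (left out, the last holds). The fingers move at their own pace and stop on an object; "grip_force" is the grip in N (left out, the last holds). Time passes only in rows, so rows that do not move let the fingers close. It gives the time, the measured TCP pose, the force and the opening at its end, in the units of the state.
- get_state(): the state, without advancing time (a new reading comes with each control period).
- read_camera(name): name is "scene" or "top" or "wrist"; returns a dict with "img" (400x640x3 uint8, blue, green, red), "fx", "fy", "cx", "cy" (pixels), "world_from_camera" (4x4, takes a point from camera to world coordinates); the wrist camera has in their place "mount" (4x4, takes a point from camera to tool coordinates, whose origin is the TCP and whose axes are the tool frame's). Camera axes: x right, y down, z forward; pixel columns grow to the right and rows downward; lengths in m; the calibration is good to about 2 mm. A picture is of the moment at which its call begins: read the wrist's pose just before it. There is no depth.
- sign_off(): hands the job in, once; it reports no verdict.
The state is a dict: "time": time; "qpos": joint angles; "dq": joint speeds; "joint_efforts": joint torques, N m; "eef_pos": TCP position; "tcp_rot": TCP orientation; "contact_force": force on the tool from outside, world axes, zero at the start; "wrist_torque": the same for the moment, N m; "opening": opening from 0.0 (shut) to 1.0 (fully open).
Only numpy, scipy, OpenCV 4.12 (cv2) and the standard library are available. Lean on these libraries where they do the work, as an engineer would, in place of code of your own. Each camera call takes 0.05 s, during which the arm holds its last target. There are 200 camera calls.

## Working session

There is one attempt and no reset: what is moved stays moved. The work goes in short steps, Python scripts to look and compute and a tool call to move; the robot and the scene stay as the last step left them, time stands still between calls to the robot, and variables do not carry over. Pictures are saved under pics/ and viewed, about 8 in all and at most 12, crops included, and the job is handed in when it is done.

Besides the shell and the picture viewer there is one more tool, called after "Emit:" as a command line: name --argument value ..., lists and objects as JSON in quotes. send_rows: Moves the arm, as the interface text tells. Its arguments: {"type":"object","properties":{"plan":{"type":"array"},"gripper":{"type":"number"},"grip_force":{"type":"number"}},"required":["plan"]}

```bash
mkdir -p pics; ls
python3 - <<'E'
from plant import *
import cv2,numpy as np
print(get_state(), tips_ahead)
for n in("scene","top"):
    d=read_camera(n); cv2.imwrite(f"pics/{n}0.png",d["img"])
    print(n,d["fx"],d["cx"],d["cy"],np.round(d["world_from_camera"],4).tolist())
d=read_camera("wrist");print(np.round(d["mount"],4).tolist(),d["fx"])
E
```

```text
pics
{'time': 0.0, 'qpos': array([ 9.65000950e-01,  2.87197325e-01,  1.57817374e+00, -1.22114611e-05,
        1.27860807e+00, -1.49993842e-01]), 'dq': array([-1.40687338e-04,  1.37070392e-03, -4.20271911e-04, -6.89669524e-05,
       -1.29493385e-03,  1.05664494e-04]), 'joint_efforts': array([ 5.70411103e-04, -4.05974579e+01, -2.92633009e+01, -2.18495247e-04,
        5.87600793e-03, -1.56659208e-06]), 'eef_pos': array([0.29673511, 0.60558208, 0.2439278 ]), 'tcp_rot': array([ 0.68960853, -0.16006495,  0.15945   , -0.68803705]), 'contact_force': array([-0.63888867,  0.43243753, -0.20577316]), 'wrist_torque': array([ 0.01389909, -0.02268246,  0.00150548]), 'opening': 1.00105347878543} 0.014
scene 477.2717998354407 319.34390191743853 199.17842142098314 [[-0.7673, 0.5602, -0.3121, 0.9727], [0.6413, 0.6702, -0.3736, 0.4947], [-0.0001, -0.4868, -0.8735, 1.2705], [0.0, 0.0, 0.0, 1.0]]
top 412.30064166849 312.1562739939127 200.55539089389777 [[-0.0189, -0.9891, 0.1463, 0.4137], [-0.9998, 0.0182, -0.0061, -0.015], [0.0034, -0.1464, -0.9892, 1.2034], [0.0, 0.0, 0.0, 1.0]]
[[-0.0013, 0.9595, 0.2819, -0.0711], [-0.0006, -0.2819, 0.9595, -0.128], [1.0, 0.0011, 0.0009, 0.0011], [0.0, 0.0, 0.0, 1.0]] 310.08582612220584
```

View pics/scene0.png

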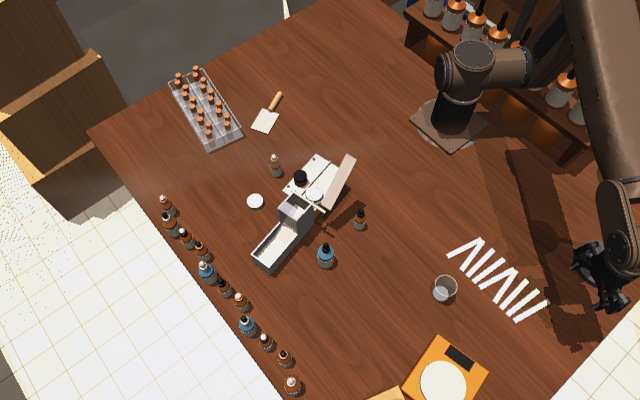

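View pics/top0.png

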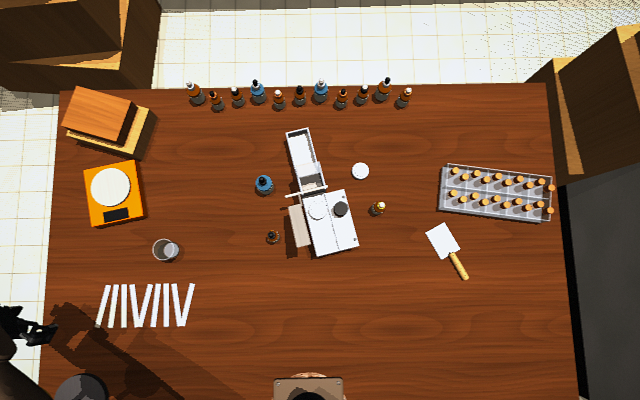

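The scene view shows the chute at about (300,205) and the bar at (338,180). In the top view the chute spans (300,130) to (330,255), with the bar at (297,225) on its left. I'll enlarge both views for measuring.

Run:
```python
import cv2,numpy as np
a=cv2.imread("pics/top0.png")[115:265,235:400]
b=cv2.imread("pics/scene0.png")[140:290,230:380]
a=cv2.resize(a,(440,400),interpolation=cv2.INTER_CUBIC)
b=cv2.resize(b,None,fx=400/150,fy=400/150,interpolation=cv2.INTER_CUBIC)[:,:360]
cv2.imwrite("pics/crop0.png",np.hstack([a,b]))
```

```text
(no output)
```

View pics/crop0.png

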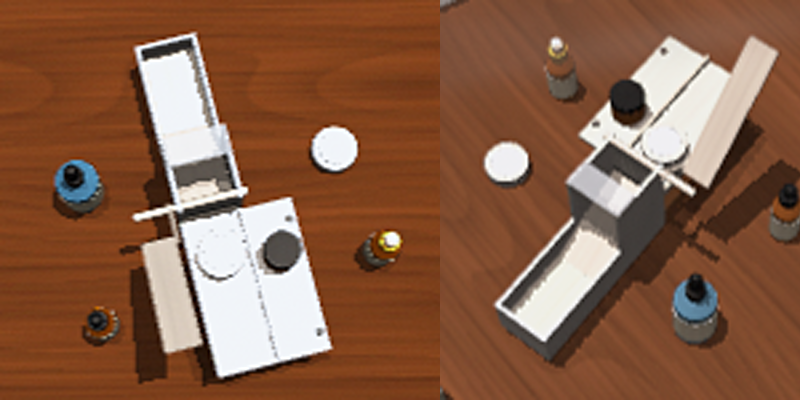

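```bash
cat > h.py <<'E'
import numpy as np,cv2
from scipy.optimize import least_squares
from scipy.spatial.transform import Rotation as R
from plant import *
def proj(d,P,T=None):
    T=np.array(d["world_from_camera"]) if T is None else T
    c=(np.atleast_2d(P)-T[:3,3])@T[:3,:3]
    return np.c_[d["fx"]*c[:,0]/c[:,2]+d["cx"],d["fy"]*c[:,1]/c[:,2]+d["cy"]]
def ray(d,uv,z,T=None):
    T=np.array(d["world_from_camera"]) if T is None else T
    r=T[:3,:3]@[(uv[0]-d["cx"])/d["fx"],(uv[1]-d["cy"])/d["fy"],1]
    return T[:3,3]+r*(z-T[2,3])/r[2]
def c2w(p,P):
    P=np.atleast_2d(P).astype(float); c,s=np.cos(p[2]),np.sin(p[2])
    return np.c_[p[0]+c*P[:,0]-s*P[:,1],p[1]+s*P[:,0]+c*P[:,1],P[:,2]]
def w2c(p,P):
    P=np.atleast_2d(P); c,s=np.cos(p[2]),np.sin(p[2]);d=P[:,:2]-p[:2]
    return np.c_[c*d[:,0]+s*d[:,1],-s*d[:,0]+c*d[:,1],P[:,2]]
def wT():
    s=get_state();T=np.eye(4);T[:3,:3]=R.from_quat(s["tcp_rot"]).as_matrix();T[:3,3]=s["eef_pos"];return T
E
cat > fit.py <<'E'
from h import *
t=read_camera("top");s=read_camera("scene")
A=[(330,350,-170,-85,80),(292,200,-8,-85,80),(219,377,-170,33,88),(136,46,189,33,65),(197,35,189,-33,65),(165,352,-137,76,230),(200,345,-137,42,230),(143,245,-24,76,116),(180,237,-24,42,116)]
B=[(672,38,-170,-85,80),(580,133,-8,-85,80),(500,305,189,-33,65),(748,38,-137,42,230),(777,50,-137,76,230),(690,178,-24,42,116),(710,187,-24,76,116)]
A=np.array(A,float);B=np.array(B,float)
ua=A[:,:2]/(400/150)+[235,115];ub=(B[:,:2]-[440,0])/(400/150)+[230,140]
f=lambda p:np.r_[(proj(t,c2w(p,A[:,2:]/1000))-ua).ravel(),(proj(s,c2w(p,B[:,2:]/1000))-ub).ravel()]
r=least_squares(f,[.5,0,0.2],loss="soft_l1");p=r.x
print(p,np.degrees(p[2]));print(np.round(f(p).reshape(-1,2),1).tolist())
tt=ray(t,np.array([219,254])/(400/150)+[235,115],.098);ts=ray(s,np.array([663-440,146])/(400/150)+[230,140],.098)
print("tin",w2c(p,tt),w2c(p,ts))
print("jar top",w2c(p,ray(t,np.array([282,250])/(400/150)+[235,115],.118)))
for n,u,z in(("spare",(334,149),.018),("ba",(97,320),.1),("bb",(388,240),.1),("bc",(74,172),.125)):
    print(n,w2c(p,ray(t,np.array(u)/(400/150)+[235,115],z)))
np.save("p.npy",p)
E
python3 fit.py
```

```text
[ 0.59892725 -0.02433609  0.2255547 ] 12.923332410246108
[[-0.2, 0.0], [-1.1, -0.9], [-0.8, 0.5], [-0.3, 1.7], [-0.8, 0.5], [-0.9, -0.1], [0.0, -1.0], [-1.2, 0.1], [-2.7, 0.0], [-1.3, -1.7], [-0.8, -0.4], [-1.6, -2.4], [0.5, -2.0], [0.2, -0.0], [-3.7, -3.8], [-1.3, -0.6]]
tin [[-0.049587    0.00070149  0.098     ]] [[-0.04177745  0.00567264  0.098     ]]
jar top [[-0.06318034 -0.06021885  0.118     ]]
spare [[ 0.04217262 -0.15430313  0.018     ]]
ba [[-0.08488429  0.13562317  0.1       ]]
bb [[-0.07734313 -0.16889408  0.1       ]]
bc [[0.06225752 0.12232834 0.125     ]]
```

```bash
cat > go.py <<'E'
from h import *
import sys
p=np.load("p.npy")
def go(cx,cy,z,yaw=0):
    T=wT();a=p[2]+yaw
    Rt=np.array([[np.cos(a),0,-np.sin(a)],[np.sin(a),0,np.cos(a)],[0,-1,0]]) # cols x=chute x, y=down, z=chute y
    d=c2w(p,[cx,cy,z])[0]-T[:3,3]
    print("rot units",np.round((R.from_matrix(T[:3,:3]).inv()*R.from_matrix(Rt)).as_rotvec()/(2*np.pi),4),
      "shift(final axes)",np.round(Rt.T@d/.12,3),"now chute mm",np.round(w2c(p,T[:3,3])*1000,1))
if __name__=="__main__":
    go(*[float(v) for v in sys.argv[1:]]);s=get_state();print(s["time"],s["qpos"].round(3),s["contact_force"].round(2),round(s["opening"],3))
E
python3 go.py -0.115 0.028 0.33; python3 -c "
from h import *;print(wT().round(2))"
```

```text
rot units [ 2.000e-04 -1.084e-01 -1.000e-04] shift(final axes) [ 0.32  -0.711 -5.448] now chute mm [[-153.4  681.8  244.7]]
0.25 [ 0.965  0.287  1.577 -0.     1.279 -0.15 ] [-0.11 -0.52 -0.16] 0.999
[[ 0.9  -0.    0.44  0.3 ]
 [-0.44 -0.    0.9   0.61]
 [-0.   -1.   -0.    0.24]
 [ 0.    0.    0.    1.  ]]
```

Emit:
send_rows --plan '[[[0, -0.12, 0], [0, -0.018, 0]], [[0, -0.12, 0], [0, -0.018, 0]], [[0, -0.12, 0], [0, -0.018, 0]], [[0, -0.12, 0], [0, -0.018, 0]], [[0, -0.12, 0], [0, -0.018, 0]], [[0, -0.12, 0], [0, -0.018, 0]]]' --gripper 0.5

```text
time: 0.85
eef_pos: [0.297, 0.606, 0.3321]
tcp_rot: [0.703, 0.08, -0.08, -0.702]
contact_force: [0.3, -0.0, 0.4]
opening: 0.503
```

Emit:
send_rows --plan '[[[0.02, 0, -0.3], [0, 0, 0]], [[0.02, 0, -0.3], [0, 0, 0]], [[0.02, 0, -0.3], [0, 0, 0]], [[0.02, 0, -0.3], [0, 0, 0]], [[0.02, 0, -0.3], [0, 0, 0]], [[0.02, 0, -0.3], [0, 0, 0]], [[0.02, 0, -0.3], [0, 0, 0]], [[0.02, 0, -0.3], [0, 0, 0]], [[0.02, 0, -0.3], [0, 0, 0]], [[0.02, 0, -0.3], [0, 0, 0]], [[0.02, 0, -0.3], [0, 0, 0]], [[0.02, 0, -0.3], [0, 0, 0]]]'

```text
time: 2.05
eef_pos: [0.4207, 0.1897, 0.3319]
tcp_rot: [-0.703, -0.079, 0.078, 0.703]
contact_force: [0.5, 0.5, 0.1]
opening: 0.499
```

```bash
python3 go.py -0.115 0.028 0.33
```

```text
rot units [ 0.     -0.0004  0.0001] shift(final axes) [ 0.09   0.015 -1.838] now chute mm [[-125.9  248.5  331.9]]
2.05 [ 0.203 -0.259  1.972 -0.     1.428 -1.591] [0.47 0.53 0.12] 0.499
```

Emit:
send_rows --plan '[[[0.01, 0, -0.25], [0, 0, 0]], [[0.01, 0, -0.25], [0, 0, 0]], [[0.01, 0, -0.25], [0, 0, 0]], [[0.01, 0, -0.25], [0, 0, 0]], [[0.01, 0, -0.25], [0, 0, 0]], [[0.01, 0, -0.25], [0, 0, 0]], [[0.01, 0, -0.2], [0, 0, 0]], [[0.01, 0, -0.14], [0, 0, 0]], [[0, 0, 0], [0, 0, 0]], [[0, 0, 0], [0, 0, 0]]]'

```text
time: 3.05
eef_pos: [0.4786, -0.022, 0.3316]
tcp_rot: [-0.703, -0.078, 0.078, 0.703]
contact_force: [0.6, 0.3, 0.2]
opening: 0.503
```

```bash
python3 go.py -0.115 0.028 0.33
python3 - <<'E'
from h import *
T=wT();d=read_camera("wrist");cv2.imwrite("pics/w1.png",d["img"])
p=np.load("p.npy");M=T@np.array(d["mount"])
for n,P in(("tin",(-47,0,98)),("deckcorner",(-170,-85,80)),("deckL",(-170,33,88)),("barend42",(-137,42,230)),("barend76",(-137,76,230)),("hinge-",(0,-31,145)),("barfoot",(-24,59,116))):print(n,proj(d,c2w(p,np.array(P)/1000),M).round(0))
E
```

```text
rot units [-0.0001 -0.0006 -0.    ] shift(final axes) [ 0.015  0.013 -0.01 ] now chute mm [[-116.8   29.2  331.6]]
3.05 [-0.258 -0.215  1.936  0.     1.421 -2.051] [0.55 0.29 0.24] 0.503
tin [[292. 227.]]
deckcorner [[220. 125.]]
deckL [[319. 125.]]
barend42 [[332. 179.]]
barend76 [[377. 179.]]
hinge- [[263. 280.]]
barfoot [[340. 250.]]
```

View pics/w1.png

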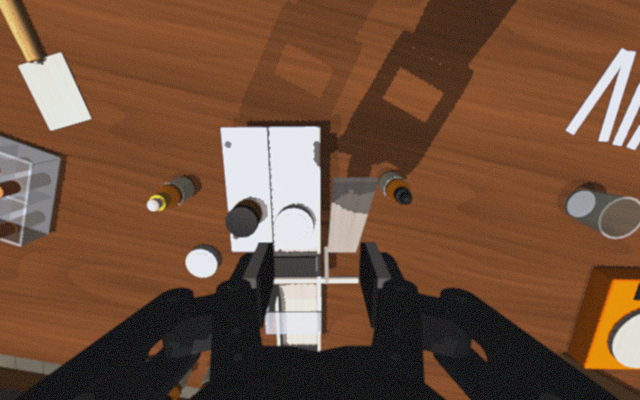

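The wrist view has the deck edge at (221–321,127), the tin at (296,222), the bar end at (334–378,178) and the fingertips at about (259,243) and (374,243). This agrees with the fit to about 2 px. The tin's centre is at about x −52 mm, and the finger gap is about 40 mm.

Emit:
send_rows --plan '[[[0.06, 0.1, 0.005], [0, 0, 0]], [[0.055, 0.15, 0.005], [0, 0, 0]], [[0, 0.15, 0], [0, 0, 0]], [[0, 0.15, 0], [0, 0, 0]], [[0, 0.12, 0], [0, 0, 0]], [[0, 0.08, 0], [0, 0, 0]], [[0, 0.0, 0], [0, 0, 0]]]'

```text
time: 3.8
eef_pos: [0.4911, -0.0173, 0.2398]
tcp_rot: [-0.702, -0.078, 0.08, 0.703]
contact_force: [0.2, 0.5, -0.2]
opening: 0.495
```

Emit:
send_rows --plan '[[[0, 0.05, 0], [0, 0, 0]], [[0, 0.05, 0], [0, 0, 0]], [[0, 0.05, 0], [0, 0, 0]], [[0, 0.05, 0], [0, 0, 0]], [[0, 0.05, 0], [0, 0, 0]], [[0, 0.05, 0], [0, 0, 0]], [[0, 0.05, 0], [0, 0, 0]], [[0, 0.05, 0], [0, 0, 0]]]'

```text
time: 4.6
eef_pos: [0.492, -0.0179, 0.1933]
tcp_rot: [0.703, 0.079, -0.079, -0.703]
contact_force: [-0.2, -0.1, 0.7]
opening: 0.499
```

```bash
python3 go.py -0.103 0.030 0.097
python3 - <<'E'
from h import *
d=read_camera("scene");a=cv2.resize(d["img"][120:270,220:400],None,fx=2.2,fy=2.2,interpolation=cv2.INTER_CUBIC)
d=read_camera("wrist");b=cv2.resize(d["img"][70:,150:470],(400,412))
h=330;cv2.imwrite("pics/c2.png",np.hstack([a[:h],b[:h]]))
E
```

```text
rot units [ 0.     -0.0004  0.    ] shift(final axes) [-0.002  0.803 -0.001] now chute mm [[-102.8   30.2  193.3]]
4.6 [-0.243 -0.072  2.065 -0.     1.148 -2.036] [-0.24 -0.08  0.68] 0.499
```

View pics/c2.png

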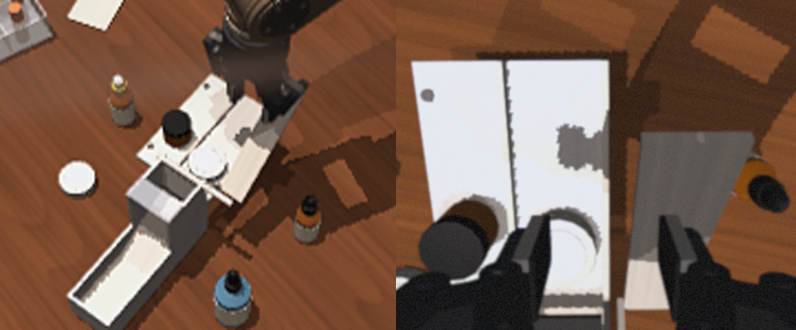

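The left half shows the finger on the bar. The right half shows the lane finger behind the tin and over the lane, with the jar clear. I'll keep pressing.

Emit:
send_rows --plan '[[[0, 0.07, 0], [0, 0, 0]], [[0, 0.07, 0], [0, 0, 0]], [[0, 0.07, 0], [0, 0, 0]], [[0, 0.07, 0], [0, 0, 0]], [[0, 0.07, 0], [0, 0, 0]], [[0, 0.07, 0], [0, 0, 0]], [[0, 0.07, 0], [0, 0, 0]], [[0, 0.07, 0], [0, 0, 0]], [[0, 0, 0], [0, 0, 0]]]'

```text
time: 5.6
eef_pos: [0.4914, -0.0178, 0.1253]
tcp_rot: [-0.703, -0.078, 0.079, 0.703]
contact_force: [0.8, 0.5, 1.6]
opening: 0.499
```

```bash
python3 go.py -0.103 0.030 0.097
python3 - <<'E'
from h import *
d=read_camera("scene");a=cv2.resize(d["img"][120:270,220:400],None,fx=2.2,fy=2.2,interpolation=cv2.INTER_CUBIC)
d=read_camera("wrist");b=cv2.resize(d["img"][70:,150:470],(400,412))
h=330;cv2.imwrite("pics/c3.png",np.hstack([a[:h],b[:h]]))
E
```

```text
rot units [-0.0001 -0.0004 -0.0003] shift(final axes) [ 0.003  0.236 -0.004] now chute mm [[-103.3   30.4  125.3]]
5.6 [-0.243  0.019  2.114 -0.     1.01  -2.036] [0.75 0.51 1.58] 0.499
```

View pics/c3.png

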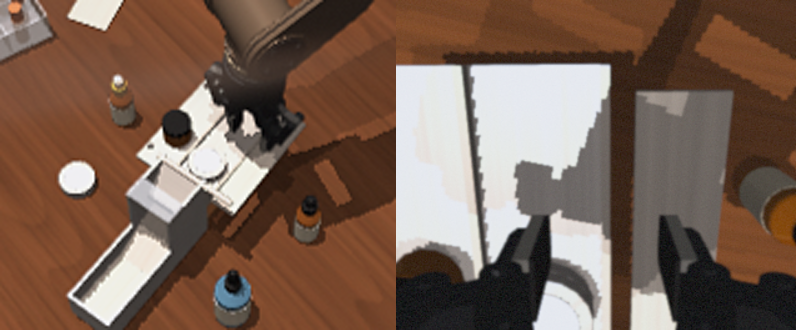

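The left half shows the bar now nearly level. The right half shows the lane finger inside the lane between (470) and (612), with the tin ahead at about (560,300). I'll go the rest of the way down.

Emit:
send_rows --plan '[[[0, 0.06, 0], [0, 0, 0]], [[0, 0.06, 0], [0, 0, 0]], [[0, 0.05, 0], [0, 0, 0]], [[0, 0.04, 0], [0, 0, 0]], [[0, 0.02, 0], [0, 0, 0]], [[0, 0, 0], [0, 0, 0]], [[0, 0, 0], [0, 0, 0]]]'

```text
time: 6.4
eef_pos: [0.4915, -0.0179, 0.0987]
tcp_rot: [-0.703, -0.078, 0.079, 0.703]
contact_force: [0.7, -0.1, 2.1]
opening: 0.504
```

```bash
python3 go.py -0.04 0.030 0.097
python3 - <<'E'
from h import *
d=read_camera("scene");a=cv2.resize(d["img"][120:270,220:400],None,fx=2.2,fy=2.2,interpolation=cv2.INTER_CUBIC)
d=read_camera("wrist");b=cv2.resize(d["img"][70:,150:470],(400,412))
h=330;cv2.imwrite("pics/c4.png",np.hstack([a[:h],b[:h]]))
E
```

```text
rot units [-0.     -0.0004 -0.0002] shift(final axes) [ 0.527  0.014 -0.003] now chute mm [[-103.2   30.3   98.7]]
6.4 [-2.430e-01  6.100e-02  2.128e+00 -1.000e-03  9.540e-01 -2.036e+00] [ 0.72 -0.15  2.12] 0.504
```

View pics/c4.png

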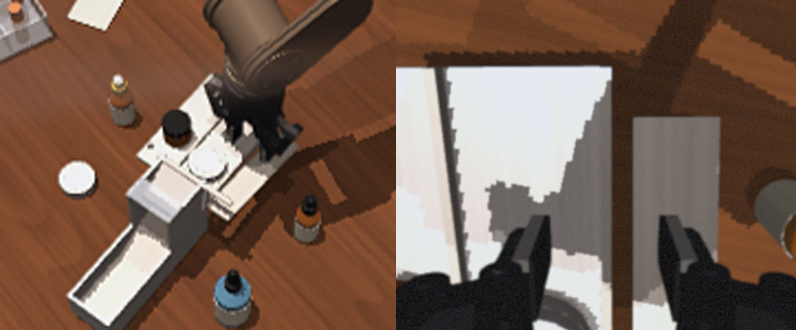

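Force is 2 N, from the bar only. In the wrist half the bar end sits at row 118 and is 87 px wide, which puts it near z 76, so the flap is at about 0.98 rad. The tin is still ahead of the lane finger. Now I'll push.

Emit:
send_rows --plan '[[[0.04, 0, 0], [0, 0, 0]], [[0.04, 0, 0], [0, 0, 0]], [[0.04, 0, 0], [0, 0, 0]], [[0.04, 0, 0], [0, 0, 0]], [[0.04, 0, 0], [0, 0, 0]], [[0.04, 0, 0], [0, 0, 0]], [[0.04, 0, 0], [0, 0, 0]], [[0.04, 0, 0], [0, 0, 0]], [[0.04, 0, 0], [0, 0, 0]], [[0.04, 0, 0], [0, 0, 0]], [[0.04, 0, 0], [0, 0, 0]], [[0.03, 0, 0], [0, 0, 0]]]'

```text
time: 7.7
eef_pos: [0.5473, -0.0054, 0.0989]
tcp_rot: [0.703, 0.078, -0.079, -0.703]
contact_force: [-3.3, 0.2, 2.2]
opening: 0.502
```

```bash
python3 go.py -0.036 0.030 0.097
python3 - <<'E'
from h import *
d=read_camera("scene");a=cv2.resize(d["img"][120:270,220:400],None,fx=2.2,fy=2.2,interpolation=cv2.INTER_CUBIC)
d=read_camera("wrist");b=cv2.resize(d["img"][70:,150:470],(400,412))
h=330;cv2.imwrite("pics/c5.png",np.hstack([a[:h],b[:h]]))
E
```

```text
rot units [-0.     -0.0004 -0.0001] shift(final axes) [ 0.084  0.016 -0.   ] now chute mm [[-46.1  30.   98.9]]
7.7 [-0.195  0.178  1.997 -0.     0.967 -1.989] [-3.32  0.23  2.17] 0.502
```

View pics/c5.png

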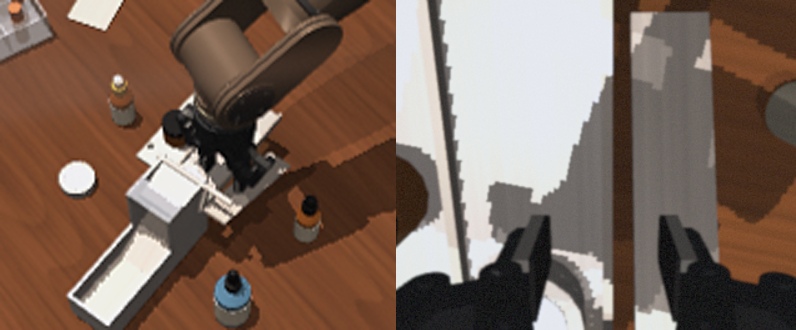

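The right half shows the tin in contact, just ahead of the lane finger. The −3.3 N along x fits the bar's slope plus friction. I'll push on.

Emit:
send_rows --plan '[[[0.03, 0, 0], [0, 0, 0]], [[0.03, 0, 0], [0, 0, 0]], [[0.03, 0, 0], [0, 0, 0]], [[0.02, 0, 0], [0, 0, 0]], [[0, 0, 0], [0, 0, 0]], [[0, 0, 0], [0, 0, 0]], [[0, 0, 0], [0, 0, 0]], [[0, 0, 0], [0, 0, 0]]]'

```text
time: 8.6
eef_pos: [0.5599, -0.0025, 0.099]
tcp_rot: [0.703, 0.079, -0.079, -0.703]
contact_force: [-2.8, -0.4, 2.7]
opening: 0.498
```

```bash
python3 go.py -0.036 0.030 0.097
python3 - <<'E'
from h import *
d=read_camera("scene");a=cv2.resize(d["img"][120:270,220:400],None,fx=2.2,fy=2.2,interpolation=cv2.INTER_CUBIC)
d=read_camera("top");b=cv2.resize(d["img"][115:265,235:400],None,fx=2.2,fy=2.2,interpolation=cv2.INTER_CUBIC)
h=330;cv2.imwrite("pics/c6.png",np.hstack([a[:h],b[:h]]))
E
```

```text
rot units [ 0.     -0.0004  0.    ] shift(final axes) [-0.023  0.017 -0.   ] now chute mm [[-33.2  30.   99. ]]
8.6 [-0.186  0.203  1.967  0.     0.971 -1.979] [-2.76 -0.43  2.66] 0.498
```

View pics/c6.png

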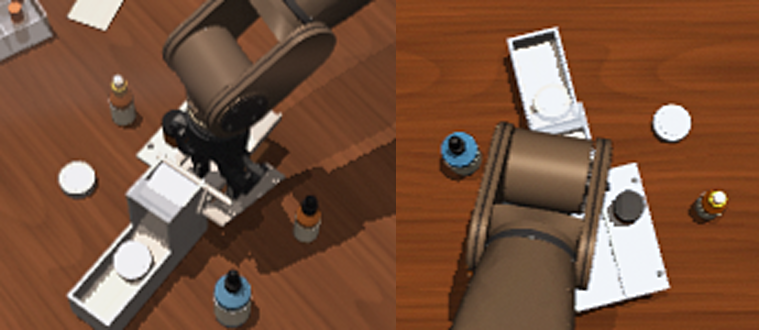

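The tin is past the flap, at (134,260) in the scene crop. Before releasing I'll check that it lies in the tray and is at rest.

Emit:
send_rows --plan '[[[0, 0, 0], [0, 0, 0]], [[0, 0, 0], [0, 0, 0]], [[0, 0, 0], [0, 0, 0]], [[0, 0, 0], [0, 0, 0]], [[0, 0, 0], [0, 0, 0]], [[0, 0, 0], [0, 0, 0]]]'

```text
time: 9.3
eef_pos: [0.5599, -0.0025, 0.099]
tcp_rot: [0.703, 0.079, -0.078, -0.703]
contact_force: [-2.4, -0.2, 3.7]
opening: 0.495
```

Run:
```python
from h import *
p=np.load("p.npy")
d=read_camera("scene");a=cv2.resize(d["img"][200:290,240:340],(500,450),interpolation=cv2.INTER_CUBIC);cv2.imwrite("pics/c7.png",a)
print("scene",w2c(p,ray(d,(220+134/2.2,120+260/2.2),.048)))
t=read_camera("top");print("top",w2c(p,ray(t,(235+(552-396)/2.2,115+101/2.2),.048)))
```

```text
scene [[0.10259269 0.00018257 0.048     ]]
top [[ 0.10255231 -0.00509023  0.048     ]]
```

View pics/c7.png

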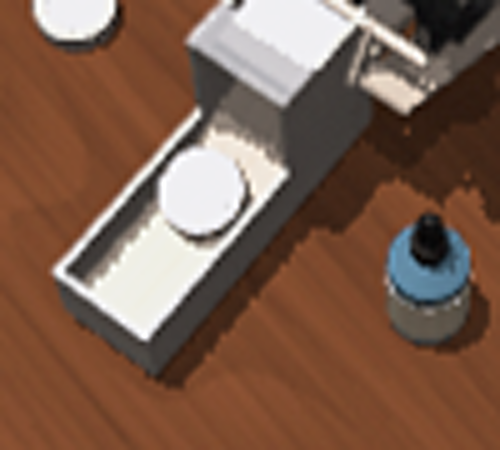

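The tin lies in the lower end of the tray at (201,190) in the crop, which is x about 103 mm. It hasn't moved since the last picture, so I'll let the bar go slowly.

Emit:
send_rows --plan '[[[0, -0.05, 0], [0, 0, 0]], [[0, -0.06, 0], [0, 0, 0]], [[0, -0.06, 0], [0, 0, 0]], [[0, -0.06, 0], [0, 0, 0]], [[0, -0.06, 0], [0, 0, 0]], [[0, -0.06, 0], [0, 0, 0]], [[0, -0.06, 0], [0, 0, 0]], [[0, -0.06, 0], [0, 0, 0]], [[0, -0.06, 0], [0, 0, 0]], [[0, -0.06, 0], [0, 0, 0]], [[0, -0.06, 0], [0, 0, 0]], [[0, -0.06, 0], [0, 0, 0]]]'

```text
time: 10.6
eef_pos: [0.5598, -0.0025, 0.1846]
tcp_rot: [-0.703, -0.079, 0.079, 0.703]
contact_force: [0.3, -0.3, 0.5]
opening: 0.502
```

Emit:
send_rows --plan '[[[0, -0.1, 0], [0, 0, 0]], [[0, -0.15, 0], [0, 0, 0]], [[0, -0.2, 0], [0, 0, 0]], [[0, -0.2, 0], [0, 0, 0]], [[0, -0.2, 0], [0, 0, 0]], [[0, -0.2, 0], [0, 0, 0]], [[0, 0, 0.3], [0, 0, 0]], [[0, 0, 0.3], [0, 0, 0]], [[0, 0, 0.3], [0, 0, 0]], [[0, 0, 0.3], [0, 0, 0]], [[0, 0, 0.3], [0, 0, 0]], [[0, 0, 0.3], [0, 0, 0]]]'

```text
time: 11.8
eef_pos: [0.5116, 0.2095, 0.311]
tcp_rot: [-0.703, -0.079, 0.078, 0.703]
contact_force: [1.2, 0.1, -0.3]
opening: 0.499
```

Emit:
send_rows --plan '[[[0, 0, 0], [0, 0, 0]], [[0, 0, 0], [0, 0, 0]], [[0, 0, 0], [0, 0, 0]], [[0, 0, 0], [0, 0, 0]], [[0, 0, 0], [0, 0, 0]], [[0, 0, 0], [0, 0, 0]], [[0, 0, 0], [0, 0, 0]], [[0, 0, 0], [0, 0, 0]]]'

```text
time: 12.6
eef_pos: [0.5122, 0.2079, 0.3101]
tcp_rot: [0.703, 0.078, -0.078, -0.703]
contact_force: [-0.1, -0.2, -0.1]
opening: 0.499
```

```bash
python3 go.py -0.036 0.30 0.3
python3 - <<'E'
from h import *
d=read_camera("scene");a=cv2.resize(d["img"][120:270,220:400],None,fx=2.2,fy=2.2,interpolation=cv2.INTER_CUBIC)
d=read_camera("top");b=cv2.resize(d["img"][115:265,235:400],None,fx=2.2,fy=2.2,interpolation=cv2.INTER_CUBIC)
h=330;cv2.imwrite("pics/c8.png",np.hstack([a[:h],b[:h]]))
E
```

```text
rot units [ 0.     -0.0005 -0.    ] shift(final axes) [-0.029  0.084  0.452] now chute mm [[-32.6 245.8 310.1]]
12.6 [ 0.202 -0.028  1.806 -0.     1.364 -1.591] [-0.1  -0.17 -0.08] 0.499
```

View pics/c8.png

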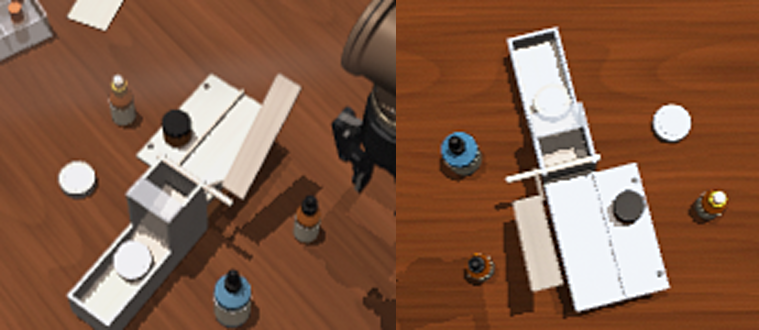

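The tin rests at (134,260) as before, the bar is back up with its end at (285,85), the other objects are in place and the arm is clear. I'll compare the bar's pixels with the first picture, then hand in.

Run:
```python
from h import *
d=read_camera("top")["img"];r=(slice(195,250),slice(285,310))
print("bar diff",cv2.absdiff(d,cv2.imread("pics/top0.png"))[r].mean())
print(sign_off())
```

```text
bar diff 1.5146666666666666
the job is handed in; nothing more can be done
None
```

The tin is in the catch tray, the flap has shut again, and I handed the job in at about 12.7 s. Handing in gives no verdict, so what follows is my own checks.

**What I did:** With the jaws half open, one finger pressed the bar until the flap stood at about 0.98 rad, estimated from the wrist picture. While it held the bar there, the other finger pushed the tin about 50 mm along the lane, until it slid down under the flap. I then let the bar up slowly and moved the arm clear.

**Last checks:**
- **Tin:** It lies at about chute x 103 mm, y between 0 and −5 mm, and did not move between the last pictures. It sits at the slide end of the tray, so it may be slightly tilted. That is about 18 mm inside the 85 mm limit.
- **Flap:** The bar looks the same as in the first picture (mean pixel difference 1.5), so I take the flap as shut. I did not measure its angle directly.
- **Other objects:** In the last close-up the jar, bottles and spare tin look unmoved. The beaker and spatula were out of that view, and the arm came nowhere near them at low height.
- **Forces:** The contact readings I took after each move stayed below 5 N, and the arm was touching nothing at the end.

No check failed. The one reading I looked at twice was 3.3 N against the push, which fits friction and slope on the bar.

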